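Hold the mill's setup plug home in its bayonet socket

TASK

Pull open the top drawer of the red tool chest and take out the plug that has two side lugs and a bar grip. Fit it into the slotted bayonet socket on top of the grey control pod, push it fully home against the spring, twist it a quarter turn clockwise (seen from above), and finish still gripping it, pressed home and turned, because it springs up if you let go. Leave the round-knobbed plug standing in the drawer and do not disturb the oil bottle, wrench or steel block.

Things in the scene. Friction and masses are not known exactly. Their poses are not given: they have to be found in the camera images.
- chest_drawer0 (a joint): opening of the top drawer of the red two-drawer tool chest (chest 260 deep, 340 wide, 190 mm high, standing on the bench), in m: 0 shut, at most 0.18; it slides horizontally out of the chest's front, with light friction (about 1 N); open it some 0.15 m to reach the plugs
- chest_drawer0_handle (a point): middle of the top drawer's handle, a horizontal round bar 11 mm thick and 120 mm long, 35 mm out from the drawer's front, 38 mm below the chest's top; it moves with the drawer. Its y axis runs along the bar, its -x axis is the direction in which the drawer opens, z up. The drawer's floor lies 47 mm below this point, its side walls end 16 mm above it, its front panel 25 mm above it
- plug: the lugged plug, upright on the drawer's floor, 44 to 84 mm behind the inside of its front panel. Origin: centre of its underside, z up. Steel stem 30 mm in diameter, z 0 to 21; at its foot (z 0 to 7) a cross bar along x, 54 long, 9 wide, its ends being the two lugs; black round flange 46 mm in diameter, z 21 to 26. About 0.16 kg. The same after half a turn about z
- plug_grip (a point): centre of the lugged plug's black bar grip, on its axis 40 mm above its underside; the bar runs along x (parallel to the lugs), 46 mm long, 14 thick, 28 high, from the flange (26 mm up) to the plug's top (54 mm up)
- blank: the other plug, also standing in the drawer, at least 95 mm from the lugged one: same stem and flange but no lugs and a round knob of 32 mm diameter, 44 mm high in all. Leave it standing in the drawer. Origin at the centre of its underside
- mouth (a point): centre of the bayonet socket's opening, in the flat top of the pod, 75 mm above the bench; z up, x along the slot. The opening is a slot 60 x 14 mm along x with a 34 mm square in its middle, in an aluminium lip 8 mm thick. The plug enters with its lugs along x, either way round; its foot meets the spring plunger 9 mm down
- plunger_top (a point): centre of the 24 mm steel plunger's top in the socket. Push the plug about 12 mm beyond first touch, until its flange lies on the lip (foot 21 mm below the mouth). Only when its lugs are below the lip (pushed over 6 mm) can it turn: 90 degrees clockwise from above; the other way is blocked
- pod: the fixed grey control pod, a flat box 75 mm high; origin under the socket's centre at bench height, axes as the mouth's. Its top reaches 70 mm from the socket to -x, 110 to +x and 100 to each side; a screen and two buttons 8 mm high stand on it, 67 to 103 mm from the socket on +x
- plunger (a joint): how far the socket's spring plunger is pressed down, m: 0 at rest, about 0.012 with the plug fully home. Force 5 N at the start, 10 N fully home
- rotor (a joint): turn of the return-spring rotor under the lip, rad, clockwise from above: 0 at rest; the plug's lugs meet it after about 0.1 rad of twist, so a full quarter turn reads about 1.47; its stop is at 1.56. The spring resists with 0.03 to 0.1 N m
- oilcan: grey oil bottle, 60 mm in diameter, 140 high, on the bench beyond the pod; bystander; origin at the centre of its underside
- wrench: steel wrench lying on the bench between robot, chest and pod; bystander
- block: dark steel setup block, 75 x 50 x 50 mm, on the bench to the right of the pod; bystander; origin at the centre of its underside

How it is judged (in metres and radians):
On the way, in this order (a step that is already met when the one before it is completed fails the run):
1. the top drawer is pulled open by at least 90 mm (value of joint chest_drawer0 above 0.09 m), for 0.2 s.
2. the lugged plug is in the socket's opening (horizontal distance between plug and mouth below 0.006 m and z of plug in the frame of mouth below -0.003 m and angle between plug's own z axis and vertical below 0.2 rad), for 0.1 s.
At the end, for the whole second after the job is handed in: Fingers still hold the lugged plug (over 2 N), centred in the socket within 5 mm, upright, its foot 18 mm or more below the mouth (plunger over 9 mm), lugs across the slot within 0.25 rad, rotor over 1.25 rad; the other plug stands in the drawer (value of joint plunger above 0.009 m and value of joint rotor above 1.25 rad and z of plug in the frame of mouth below -0.018 m and horizontal distance between plug and mouth below 0.005 m and angle between the x axis of plug and the y axis of mouth, either way round below 0.25 rad and angle between plug's own z axis and vertical below 0.15 rad and contact force between the fingers and plug above 2 N and height (world z) of blank below 0.13 m and angle between blank's own z axis and vertical below 0.5 rad); the arm keeps its last pose, push and grip.
It fails at once if the round-knobbed plug is tipped over or lifted out of the drawer (angle between blank's own z axis and vertical above 0.6 rad or height (world z) of blank above 0.14 m).
It fails at once if the oil bottle, wrench or block is shifted by more than 30 mm (distance of any of oilcan, wrench, block from where it was at the start of the episode above 0.03 m).
It also fails if it takes over 58 s, if anything falls off the work surface, if the arm or the gripper's body presses on something with over 40 N, if the wrist force passes 120 N, or if a joint passes its speed limit or range.

ROBOT

A 6-joint arm with a two-finger parallel gripper is mounted at the origin on the work surface. World frame = base frame: x ahead of the robot, y to its left, z up, the work surface at z = 0. Lengths are in m, angles in degrees, forces in N, time in s.
With the tool pointing down it reaches from about 0.4 to 0.825 m from the base axis. Payload 7 kg.
Tool frame: the origin (TCP) lies midway between the tips of the shut fingers; the grasp point (between the pads) lies 19 mm behind it; z points along the fingers, y is the line along which they close (so a half turn about z gives the same grasp; the last joint's range is limited). The gripper opens to 88 mm and grips with 3 to 60 N. Pads are 19 mm wide; open, the fingers measure 130 mm over their backs; the gripper's body (78 mm by 193 mm) begins 47 mm behind the grasp point.
Start: joints at [83.256, 20.546, 0.682, 0, -70.136, -16.507], TCP at [0.266, 0.62, 0.227] pointing down, gripper open.
Joint ranges: [-176.03, 176.03], [-82.01, 121.73], [-58.28, 71.71], [-173.87, 95.51], [-174.79, -0.11], [-173.66, 173.66]. Speed limits (degrees/s): [136.94, 136.94, 172.46, 180, 180, 180].

INTERFACE

Orientations are given as a 3x3 rotation matrix whose columns are the frame's x, y, z axes.
In Python, from rig import robot gives the robot as it stands. Calls block until the motion is done:
- robot.goto(position, orientation): joint-space move of the TCP to a pose.
- robot.servo_line(position, ori=None, speed=0.15): straight line of the TCP; ori=None keeps the orientation; speed is the mean speed in m/s.
- robot.movej(angles): joint-space move.
- robot.move_gripper(opening): opening from 0.0 (shut) to 1.0 (fully open); the grip force is fixed at half the most; returns when the fingers have stopped.
- robot.dwell(seconds).
- robot.ik(position, orientation): joint angles nearest the present ones, or None.
- robot.grab_frame(name): name is "scene" or "side" or "wrist"; returns (picture, depth): 400x640x3 uint8, red, green, blue; 400x640 float32, m along the optical axis (not along the pixel's ray), 0 where there is no reading.
- robot.camera_info(name): a dict with "vfov" (degrees; the focal length in pixels is half the picture's height over the tangent of half this angle, whatever the lens; pixels are square), "cx", "cy" (the principal point, pixels), "view" (4x4, takes a point from world to camera coordinates); the wrist camera has in their place "T_tool_cam" (4x4, takes a point from camera to tool coordinates, whose origin is the TCP and whose axes are the flange's). Camera axes: x right, y down, z forward; pixel columns grow to the right and rows downward; lengths in m; the calibration is good to about 2 mm. The wrist camera is an equidistant fisheye: a pixel r from the principal point sees the ray r / f radians off the axis. A picture is of the moment at which its call begins: read the wrist's pose just before it. camera_info takes no time and is no camera call.
A pose or a line that the arm cannot do raises robot.Unreachable and nothing moves.
- robot.job_done(): hands the job in; it is judged then, once.
Readings, each from a call of its own:
- robot.read_t(): time.
- robot.read_qpos(): joint angles.
- robot.read_qvel(): joint speeds.
- robot.read_effort(): joint torques, N m.
- robot.read_position(): TCP position.
- robot.read_tcp_rot(): TCP orientation.
- robot.read_force(): force on the tool from outside, world axes, zero at the start.
- robot.read_ft_torque(): the same for the moment, N m.
- robot.read_grip_width(): opening from 0.0 (shut) to 1.0 (fully open).
- robot.read_finger_force(): force on a finger pad.
Only numpy, scipy, OpenCV 4.12 (cv2) and the standard library are available. Lean on these libraries where they do the work, as an engineer would, in place of code of your own. Each camera call takes 0.05 s, during which the arm holds its last target. There are 200 camera calls.

## Working session

There is one attempt and no reset: what is moved stays moved. The work goes in short steps, each a Python script; the robot and the scene stay as the last script left them, time stands still between calls to the robot, and variables do not carry over. Pictures are saved under pics/ and viewed, at most 10 in all, crops included, and the job is handed in when it is done.

```bash
ls; mkdir -p pics
cat > h.py <<'E'
import numpy as np, cv2
from rig import robot
def save(n,im): cv2.imwrite(f'pics/{n}.png',cv2.cvtColor(im,cv2.COLOR_RGB2BGR))
def cloud(name):
    im,d=robot.grab_frame(name); c=robot.camera_info(name)
    f=200/np.tan(np.radians(c['vfov'])/2)
    v,u=np.mgrid[0:400,0:640]
    P=np.stack([(u-c['cx'])/f*d,(v-c['cy'])/f*d,d],-1)
    T=np.linalg.inv(np.array(c['view']))
    W=P@T[:3,:3].T+T[:3,3]; W[d==0]=np.nan
    return im,d,W
E
python3 - <<'E'
from h import *
for n in ('scene','side'):
    im,d,W=cloud(n); save(n+'0',im); np.savez(f'pics/{n}0.npz',im=im,W=W,d=d)
    c=robot.camera_info(n); print(n,np.linalg.inv(np.array(c['view'])).round(3),c['vfov'],c['cx'],c['cy'],(d==0).mean())
print(robot.camera_info('wrist')); print(robot.read_tcp_rot().round(3),robot.read_t())
E
```

```text
pics
scene [[-3.610e-01  7.370e-01 -5.710e-01  1.226e+00]
 [ 9.330e-01  2.860e-01 -2.200e-01  1.170e-01]
 [ 1.000e-03 -6.120e-01 -7.910e-01  1.006e+00]
 [ 0.000e+00  0.000e+00  0.000e+00  1.000e+00]] 47.56387980376827 315.3242271361154 202.51479838730415 0.00416796875
side [[ 0.678 -0.496  0.543 -0.035]
 [-0.735 -0.441  0.515 -0.699]
 [-0.016 -0.748 -0.664  0.875]
 [ 0.     0.     0.     1.   ]] 48.950810495508506 315.3166919979282 201.1018852083538 0.00378515625
{'vfov': 65.70646984690485, 'cx': 319.66349357090223, 'cy': 205.4851928263102, 'T_tool_cam': array([[-4.02545486e-04, -9.61424843e-01, -2.75067465e-01,
         7.43895241e-02],
       [ 9.99999504e-01, -6.37527731e-04,  7.64865858e-04,
        -8.60519647e-04],
       [-9.10724174e-04, -2.75067020e-01,  9.61424623e-01,
        -1.59460550e-01],
       [ 0.00000000e+00,  0.00000000e+00,  0.00000000e+00,
         1.00000000e+00]])}
[[ 0.919 -0.395 -0.   ]
 [-0.395 -0.919 -0.001]
 [ 0.     0.001 -1.   ]] 0.1
```

View pics/scene0.png

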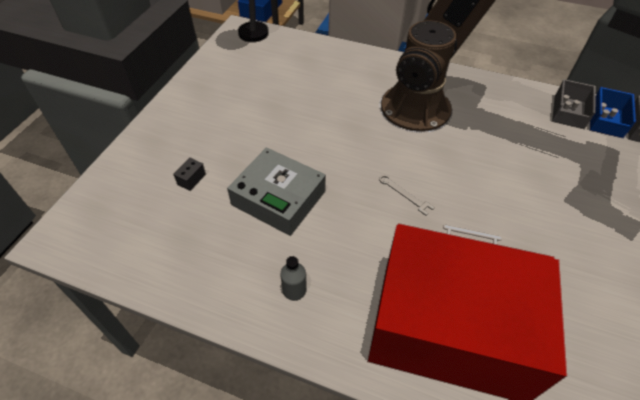

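View pics/side0.png

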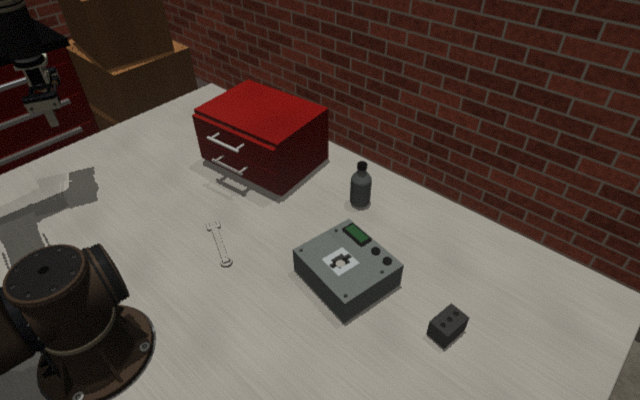

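The scene view shows the chest at lower right, around (470,300), with its handle at (470,234). The pod is at (280,185), with its pale socket lip at (281,177). The side view shows the upper handle at (225,142) and the socket at (341,262). Next I'll measure both.

```bash
python3 - <<'E'
from h import *
for n in ('scene','side'):
    z=np.load(f'pics/{n}0.npz'); im,W=z['im'].astype(int),z['W']
    Z=W[...,2]; X=W[...,0];Y=W[...,1]
    red=(im[...,0]>90)&(im[...,1]<50)&(np.abs(Z-.19)<.008)&(X<1.2)&(X>.2)
    P=W[red]; r=cv2.minAreaRect((P[:,:2]*1000).astype(np.float32)); print(n,'chesttop',np.median(P[:,2]),r,cv2.boxPoints(r).round().tolist())
    # handle: grey pixels within the chest region z .12-.17
    g=(im.max(-1)-im.min(-1)<30)&(im.min(-1)>80)&(Z>.135)&(Z<.17)&(X<.9)&(X>.1)&(Y>.1)&(Y<.8)
    g[:, :150]=False
    H=W[g]; 
    if len(H)>5:
        c,(vx)=H.mean(0),np.linalg.svd(H-H.mean(0))[2][0]; print('handle',len(H),c,vx,H.min(0),H.max(0))
    pod=(np.abs(Z-.075)<.006)&(X>.3)&(X<.9)&(Y>-.4)&(Y<.25)
    m=cv2.morphologyEx(pod.astype(np.uint8),cv2.MORPH_OPEN,np.ones((5,5)))
    k,l,s,_=cv2.connectedComponentsWithStats(m); i=1+s[1:,4].argmax(); P=W[l==i]
    r=cv2.minAreaRect((P[:,:2]*1000).astype(np.float32)); print('pod',np.median(P[:,2]),s[i],r,cv2.boxPoints(r).round().tolist())
    lip=(im.min(-1)>150)&cv2.dilate((l==i).astype(np.uint8),np.ones((9,9))).astype(bool)&(Z>.065)&(Z<.085)
    P=W[lip]; r=cv2.minAreaRect((P[:,:2]*1000).astype(np.float32)); print('lip',len(P),P[:,2].mean(),r)
    gr=(im[...,1]>im[...,0]+25)&(l>=0)&(Z>.06)&(Z<.1)&(X<.9); print('screen',W[gr].mean(0))
    for nm,lo in (('tall',.11),):
        q=(Z>lo)&(Z<.16)&(X>.5)&(X<1.1)&(Y<.2)&(Y>-.3); print(nm,np.nanmin(W[q],0),np.nanmax(W[q],0))
    a=cv2.boundingRect((l==i).astype(np.uint8)); x,y,w,h=a
    c=im[y-5:y+h+5,x-5:x+w+5].astype(np.uint8); save(n+'crop',cv2.resize(c,None,fx=3.5,fy=3.5,interpolation=cv2.INTER_CUBIC))
E
python3 -c "
import cv2,numpy as np
a=cv2.imread('pics/scenecrop.png');b=cv2.imread('pics/sidecrop.png')
h=max(a.shape[0],b.shape[0]);o=np.zeros((h,a.shape[1]+b.shape[1],3),np.uint8);o[:a.shape[0],:a.shape[1]]=a;o[:b.shape[0],a.shape[1]:]=b
print(o.shape);cv2.imwrite('pics/both.png',o[:600,:800])"
```

```text
scene chesttop 0.1902358403051897 ((731.637451171875, 258.0036926269531), (248.49815368652344, 338.9767761230469), 6.074247360229492) [[590.0, 413.0], [626.0, 76.0], [873.0, 103.0], [837.0, 440.0]]
handle 314 [0.56553206 0.2418761  0.15543197] [-0.1533918  -0.98815994  0.00330066] [0.549333   0.17622155 0.1436636 ] [0.83668173 0.44052831 0.16220589]
pod 0.07420961375974089 [ 229  148   92   56 2936] ((520.9129638671875, -266.4190979003906), (202.26609802246094, 185.73635864257812), 79.27478790283203) [[411.0, -349.0], [593.0, -383.0], [631.0, -184.0], [448.0, -150.0]]
lip 218 0.07444174658530693 ((501.3031921386719, -263.8254699707031), (63.77725601196289, 66.33783721923828), 79.52226257324219)
screen [0.24815359 0.13496934 0.07741288]
tall [ 0.56333912 -0.12712719  0.11006144] [0.87275248 0.19985909 0.15998903]
side chesttop 0.1878475651808691 ((732.4888916015625, 255.6821746826172), (247.7913818359375, 342.00958251953125), 6.2417731285095215) [[591.0, 412.0], [628.0, 72.0], [874.0, 99.0], [837.0, 439.0]]
handle 129 [0.56534748 0.23398984 0.15344899] [-0.09661806  0.99531709 -0.00297421] [0.54840328 0.17149291 0.1422059 ] [0.6011908  0.30740327 0.15864819]
pod 0.0732718620344115 [ 295  225  107   79 4176] ((520.7030639648438, -271.1024475097656), (203.6988525390625, 182.3394317626953), 79.85206604003906) [[413.0, -355.0], [593.0, -387.0], [628.0, -187.0], [449.0, -155.0]]
lip 280 0.07314273257921679 ((502.09173583984375, -265.5394287109375), (64.83100128173828, 63.503082275390625), 78.31812286376953)
screen [ 0.59259368 -0.24397896  0.08235769]
tall [ 0.55770838 -0.13334697  0.11000715] [0.8742989  0.19977317 0.15999149]
(312, 767, 3)
```

View pics/both.png

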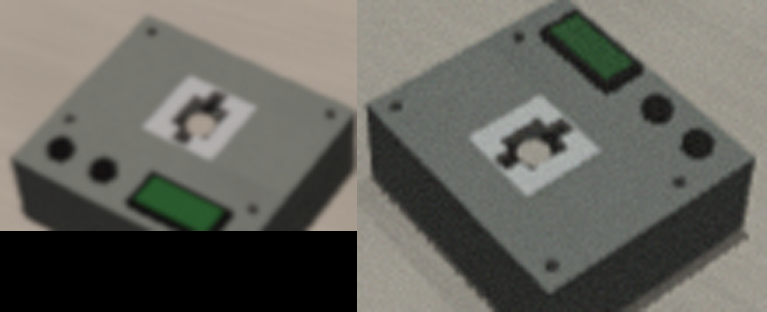

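Pod x is about (0.983,-0.184) with the mouth near (0.502,-0.265). The crops show the slot lying along that axis, left of centre towards the screen. The handle is near (0.565,0.239,0.152) and the chest yaw is about 6.2°. Now I'll open the drawer.

```bash
cat >> h.py <<'E'
def down(yx,yy):
    y=np.array([yx,yy,0.])/np.hypot(yx,yy); z=np.array([0,0,-1.])
    return np.stack([np.cross(y,z),y,z],1)
def best(p,yx,yy):
    o=[down(yx,yy),down(-yx,-yy)]; q=[robot.ik(p,R) for R in o]
    print([None if a is None else np.round(a,0) for a in q])
    i=min((k for k in (0,1) if q[k] is not None),key=lambda k:abs(q[k][5])); return o[i]
E
python3 - <<'E'
from h import *
cx=np.array([.9941,.1081,0]); h=np.array([.566,.239,.142])
R=best(h,*cx[:2])
robot.goto(h+[0,0,.1],R); robot.move_gripper(.21); print(robot.read_grip_width())
robot.servo_line(h+[0,0,.04]); robot.servo_line(h,speed=.06); print('f',robot.read_force().round(1))
robot.move_gripper(0); print(robot.read_grip_width(),robot.read_finger_force(),robot.read_force().round(1))
robot.servo_line(h-.16*cx,speed=.1); print(robot.read_position().round(3),robot.read_force().round(1),robot.read_grip_width())
robot.move_gripper(.21); robot.servo_line(h-.16*cx+[0,0,.12]); print(robot.read_t())
print(robot.read_qpos())
im,d,W=cloud('scene'); save('scene1',im); np.savez('pics/scene1.npz',im=im,W=W)
im,d,W=cloud('side'); save('side1',im); np.savez('pics/side1.npz',im=im,W=W)
E
```

```text
[array([ 41.,  19., -14.,   0., -58., 145.]), array([ 41.,  19., -14.,   0., -58., -35.])]
0.20656434316805217
f [-5.2 -0.4 -3.9]
0.11562915458490747 30.004586577415466 [-21.1   1.2   4.3]
[0.405 0.221 0.141] [ -1.3   2.3 -25. ] 0.10984185047248526
7.9167
[ 5.30281204e+01 -1.22295703e+00 -2.15549658e+01 -2.42901406e-02
 -6.97476330e+01 -4.68257582e+01]
```

```bash
cat >> h.py <<'E'
def wrist():
    p=np.array(robot.read_position());R=np.array(robot.read_tcp_rot()); im,d=robot.grab_frame('wrist'); c=robot.camera_info('wrist')
    f=200/np.tan(np.radians(c['vfov'])/2); v,u=np.mgrid[0:400,0:640]
    x,y=u-c['cx'],v-c['cy']; r=np.hypot(x,y)+1e-9; t=r/f
    D=np.stack([x/r*np.sin(t),y/r*np.sin(t),np.cos(t)],-1); T=c['T_tool_cam']
    Rw=R@T[:3,:3]; o=R@T[:3,3]+p
    Dw=D@Rw.T; W=o+Dw*(d/np.cos(t))[...,None]; W[d==0]=np.nan
    return im,d,W,o,Dw
def onplane(o,Dw,z): return o+Dw*((z-o[2])/Dw[...,2])[...,None]
E
python3 - <<'E'
from h import *
R=down(-.9941,-.1081)
robot.goto([.49,.235,.32],R)
im,d,W,o,Dw=wrist(); save('w1',im); np.savez('pics/w1.npz',im=im,W=W,o=o,Dw=Dw); print(o,robot.read_t(),robot.read_position())
E
```

```text
[0.4991491  0.16205067 0.47836513] 8.5583 [0.48958281 0.23464134 0.31864209]
```

View pics/w1.png

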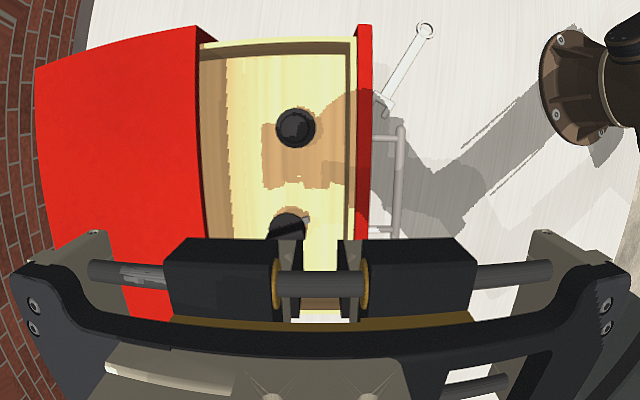

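The drawer is open. The round knob is at (295,127). The lugged plug, with its diagonal bar, is at about (287,225), partly hidden by a finger. I'll shift +y and look again.

Run:
```python
from h import *
z=np.load('pics/w1.npz'); print('blank',z['W'][127,295],'plug',z['W'][225,287])
robot.servo_line([.49,.36,.30],speed=.2)
im,d,W,o,Dw=wrist(); save('w2',im); np.savez('pics/w2.npz',im=im,W=W,o=o,Dw=Dw)
m=(W[...,2]>.125)&(W[...,2]<.166)&(im.max(-1)<110)&(W[...,0]>.42)&(W[...,0]<.6)&(W[...,1]<.42)&(W[...,1]>.05)
k,l,s,c=cv2.connectedComponentsWithStats(m.astype(np.uint8))
for i in range(1,k):
    if s[i,4]>100:
        P=W[l==i]; print(s[i],np.median(P,0).round(4)); 
        for lo,hi in((.127,.137),(.142,.152),(.154,.166)):
            q=(l==i)&(W[...,2]>lo)&(W[...,2]<hi)
            if q.sum()>20:
                S=onplane(o,Dw,{.127:.131,.142:.149,.154:.159}[lo])[q][:,:2]
                r=cv2.minAreaRect((S*1000).astype(np.float32)); print(lo,q.sum(),np.median(W[q][:,2]),r)
print(robot.read_t())
g=im[:300,150:550]; save('w2c',cv2.resize(g,(800,600)))
```

```text
blank [0.52320326 0.17212445 0.15128608] plug [0.52390605 0.28811441 0.13135435]
[ 285    0   43   36 1239] [0.5233 0.1794 0.1475]
0.127 532 0.1323567689060802 ((524.58447265625, 176.1101531982422), (44.55632019042969, 41.237579345703125), 7.9747161865234375)
0.142 659 0.15005988290032318 ((524.4590454101562, 176.47499084472656), (31.1303653717041, 28.441701889038086), 4.949203014373779)
[ 212    0  154  216 2499] [0.4688 0.3775 0.146 ]
0.127 545 0.13202779710903817 ((477.97650146484375, 300.3431701660156), (277.0498352050781, 129.04322814941406), 61.977142333984375)
0.142 643 0.14685775120208122 ((479.07366943359375, 304.5108947753906), (271.42022705078125, 127.2537612915039), 61.228248596191406)
0.154 772 0.1599545269464691 ((479.6133117675781, 307.2562255859375), (269.51141357421875, 127.69624328613281), 60.58250427246094)
[ 269  105   48   42 1457] [0.5235 0.2958 0.1333]
0.127 795 0.13223789553525145 ((523.4078369140625, 295.8821716308594), (41.84491729736328, 44.540897369384766), 28.4517879486084)
0.154 660 0.1601522628652716 ((523.584228515625, 295.5506286621094), (45.746986389160156, 14.542964935302734), 22.834794998168945)
9.3917
```

View pics/w2c.png

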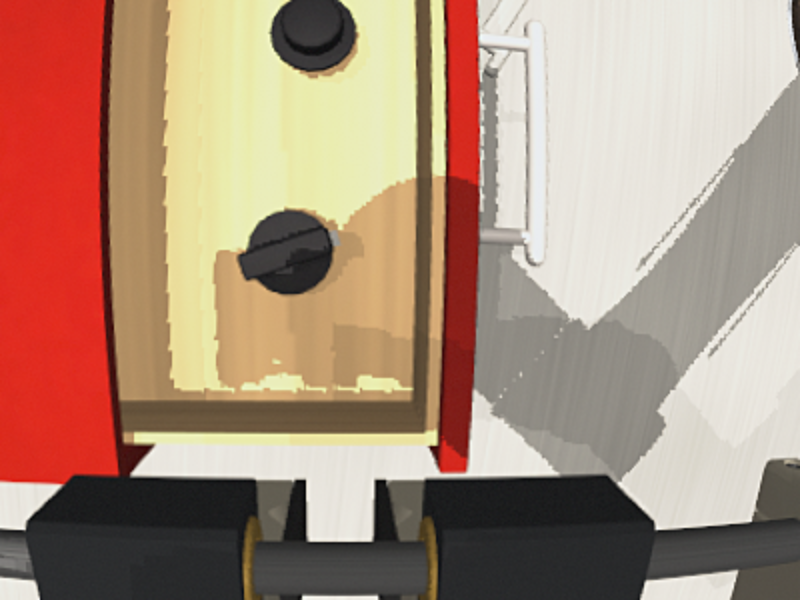

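The plug axis is at (0.5235,0.2956) with its bar at +22.8° and the drawer floor at about z 0.106. The blank is at (0.524,0.176). The crop shows the bar plug at (288,250) with clear space around it. Before grasping I'll check the wrist ranges.

Run:
```python
from h import *
r=np.radians; m=[.502,-.265]
for k in (0,180):
    a=r(112.8+k); print('grasp',k,robot.ik([.5235,.2956,.134],down(np.cos(a),np.sin(a))))
for k in (0,180):
    for b in (79.4,-10.6):
        a=r(b+k); print(k,b,robot.ik([*m,.09],down(np.cos(a),np.sin(a))))
```

```text
grasp 0 [  48.05617187   17.94320096  -16.03545148    0.          -56.02134757
 -115.25617187]
grasp 180 [ 48.05617187  17.94320096 -16.03545148   0.         -56.02134757
  64.74382813]
0 79.4 [ -8.08111058  17.79739923 -23.10759595   0.         -49.09500482
 -92.51888942]
0 -10.6 None
180 79.4 [ -8.08111058  17.79739923 -23.10759595   0.         -49.09500482
  87.48111058]
180 -10.6 [ -8.08111058  17.79739923 -23.10759595   0.         -49.09500482
  -2.51888942]
```

```bash
cat >> h.py <<'E'
def tool(deg): a=np.radians(deg); return down(np.cos(a),np.sin(a))
E
python3 - <<'E'
from h import *
R=tool(292.8); p=np.array([.5235,.2956,.134])
robot.move_gripper(.45)
robot.goto(p+[0,0,.12],R); robot.servo_line(p+[0,0,.03]); robot.servo_line(p,speed=.06); print(robot.read_force().round(1),robot.read_position().round(4))
robot.move_gripper(0); print(robot.read_grip_width()*88,robot.read_finger_force())
robot.servo_line(p+[0,0,.03],speed=.08); robot.servo_line(p+[0,0,.15]); print(robot.read_force().round(1),robot.read_grip_width()*88)
R=tool(259.4); m=np.array([.502,-.265]); u=np.array([.983,-.184])
robot.goto([*(m-.075*u),.26],R); robot.dwell(.2)
im,d,W,o,Dw=wrist(); save('w3',im); np.savez('pics/w3.npz',im=im,W=W,o=o,Dw=Dw); print(robot.read_position().round(4),robot.read_t())
l=W[...,2]; lip=(im.min(-1)>130)&(np.abs(l-.075)<.008)&(np.hypot(W[...,0]-.502,W[...,1]+.265)<.06)
S=onplane(o,Dw,.075)[lip]; print(lip.sum(),np.nanmedian(l[lip]),cv2.minAreaRect((S[:,:2]*1000).astype(np.float32)))
E
```

```text
[-0.6  0.2  0.6] [0.5236 0.2956 0.1339]
13.679314507764525 29.96408075094223
[ 0.3  0.7 -2.9] 13.836579141043208
[ 0.4286 -0.2508  0.2599] 17.4
7803 0.0762923487410907 ((504.7198486328125, -265.40789794921875), (120.54288482666016, 114.7308120727539), 84.96150970458984)
```

View pics/w3.png

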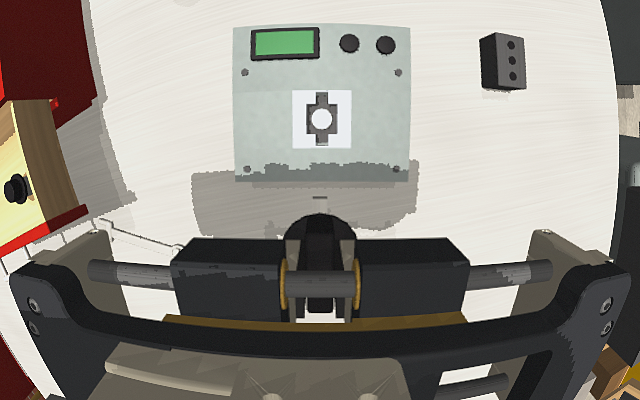

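The plug is held: its flange is at (320,225) and its front lug tip at (320,197). The socket is clear at (321,118) with its slot vertical in the image. I'll refine both positions.

Run:
```python
from h import *
z=np.load('pics/w3.npz'); im,o,Dw,W=z['im'].astype(int),z['o'],z['Dw'],z['W']
S=onplane(o,Dw,.075)
m=np.zeros((400,640),np.uint8); m[80:155,285:358]=(im[80:155,285:358].min(-1)>218)
print(im[118,285:360:4].min(-1), im[88:150:4,321].min(-1))
k,l,s,_=cv2.connectedComponentsWithStats(m); i=1+s[1:,4].argmax(); print(s[i])
r=cv2.minAreaRect((S[l==i][:,:2]*1000).astype(np.float32)); print('lip',r)
hole=np.zeros_like(m); x,y,w,h=s[i][:4]; hole[y+3:y+h-3,x+6:x+w-6]=(im[y+3:y+h-3,x+6:x+w-6].min(-1)<190)
hole=cv2.morphologyEx(hole,cv2.MORPH_CLOSE,np.ones((25,25)));
c=max(cv2.findContours(hole,0,2)[0],key=cv2.contourArea); f=np.zeros_like(m); cv2.drawContours(f,[c],-1,1,-1)
r=cv2.minAreaRect((S[f>0][:,:2]*1000).astype(np.float32)); print('hole',r)
# lug & flange in the tool frame
R=tool(259.4); t=np.array([.4286,-.2508,.2599])
v,u=np.mgrid[0:400,0:640]
near=(W[...,2]>.22)&(W[...,2]<.245)&(u>290)&(u<350)&(v<245)&(v>180)
ys,xs=np.nonzero(near&(v<211)); print('lug rows',ys.min() if len(ys) else None, xs.min(),xs.max())
Q=onplane(o,Dw,.2599-.028+.007)[near&(v<205)]; L=(Q-t)@R; print('lug tool',L.min(0)*1e3,L.max(0)*1e3,np.median(W[near&(v<205)][:,2]))
fl=(u>285)&(u<355)&(v>208)&(v<240)&(W[...,2]>.235)&(W[...,2]<.28)
Q=onplane(o,Dw,.2599-.002)[fl]; L=(Q-t)@R; L=L[L[:,0]<.03]; print('flange',L.min(0)*1e3,L.max(0)*1e3,(W[fl][:,2]).min())
```

```text
[195 196 237 234 234 249  92 237 234 234 235 234 100 191 235 234 235 190
 189] [193 123 104 105 114 181 234 234 235 234 229  99 106 105 177 197]
[ 292   90   59   58 2098]
lip ((502.67498779296875, -265.66912841796875), (64.07363891601562, 63.948448181152344), 79.56937408447266)
hole ((502.4310607910156, -265.98095703125), (34.215484619140625, 56.85499572753906), 79.52288818359375)
lug rows 196 313 326
lug tool [23.92527301 -4.79417008 21.        ] [28.92512351  3.07701065 21.        ] 0.23875259152536635
flange [  8.7534334  -19.76008132   2.        ] [26.44446236 18.61700234  2.        ] 0.2371199372845312
```

Run:
```python
from h import *
R=tool(259.5); u=np.array([.983,-.184]); m=np.array([.5026,-.2658])-.0012*u
robot.goto([*m,.18],R); robot.servo_line([*m,.112]); robot.dwell(.2); f0=robot.read_force(); print(f0.round(1),robot.read_position().round(4))
for z in (.106,.103,.101,.099,.097,.095):
    robot.servo_line([*m,z],speed=.04); f=robot.read_force()-f0; p=robot.read_position(); print(z,f.round(1),(p-[*m,z]).round(4))
    if f[2]>8: print('stop'); break
print(robot.read_t())
```

```text
[ 0.1  0.2 -1.7] [ 0.5022 -0.2658  0.1134]
0.106 [ 0.  -0.5  0.3] [-0.0003  0.0001 -0.0003]
0.103 [ 0.3 -0.6  0.2] [-0.0002  0.     -0.0003]
0.101 [ 0.1 -0.1 -0.7] [-0.0001  0.     -0.0002]
0.099 [-1.2  0.6  0.2] [-0.0001  0.     -0.0002]
0.097 [-0.8  0.4 -0.3] [-0.0001  0.     -0.0002]
0.095 [ 0.6 -1.   1.2] [ 0.0003 -0.0001  0.0002]
20.2667
```

The plug entered freely. Next I'll press it home while watching the force.

Run:
```python
from h import *
R=tool(259.5); u=np.array([.983,-.184]); m=np.array([.5026,-.2658])-.0012*u
for z in (.092,.089,.086,.084,.083,.082,.081,.080,.079):
    robot.servo_line([*m,z],speed=.04); robot.dwell(.05); f=robot.read_force(); p=robot.read_position(); print(z,f.round(1),(p-[*m,z]).round(4),robot.read_grip_width()*88)
    if f[2]>17: print('stop'); break
print(robot.read_t())
```

```text
0.092 [-0.8 -0.2  3.8] [ 0.0003 -0.0001  0.0003] 14.20817606422985
0.089 [-0.  0.  5.] [ 0.0003 -0.0001  0.0004] 14.20593671531738
0.086 [-0.7  1.6  6.5] [ 0.0004 -0.0001  0.0005] 13.743310919564378
0.084 [-1.   0.4  7.1] [ 0.0003 -0.0001  0.0006] 13.95321837430647
0.083 [-1.1  0.3  7.8] [ 0.0004 -0.0001  0.0007] 13.97084104525967
0.082 [-2.3  0.9 11.8] [ 0.0004 -0.0002  0.0012] 13.912356594990968
0.081 [-5.   3.1 19.2] [ 0.0004 -0.0002  0.0021] 13.954700496195137
stop
22.3667
```

Run:
```python
from h import *
c=np.array([.5026,-.2658])
for a in list(np.arange(10,91,10))+[91]:
    R=tool(259.5-a); m=c-.0012*R[:2,0]
    robot.servo_line([*m,.0813],ori=R,speed=.01); robot.dwell(.05); f=robot.read_force(); Rr=robot.read_tcp_rot()
    print(a,f.round(1),robot.read_ft_torque().round(2),np.degrees(np.arctan2(Rr[1,1],Rr[0,1])).round(1),robot.read_t())
    if abs(f[:2]).max()>25: print('stop');break
robot.dwell(.3); print(robot.read_position(),robot.read_force(),robot.read_finger_force())
t=np.array(robot.read_position())
for n in('scene','side'):
    im,d,W=cloud(n); save(n+'2',im)
    C=robot.camera_info(n); V=np.array(C['view']); q=V@[.5026,-.2658,.1,1]; f=200/np.tan(np.radians(C['vfov'])/2); x=int(q[0]/q[2]*f+C['cx']);y=int(q[1]/q[2]*f+C['cy'])
    g=cv2.resize(im[max(y-50,0):y+50,max(x-65,0):x+65],(400,300),interpolation=cv2.INTER_CUBIC)
    out=g if n=='scene' else np.hstack([out,g])
save('fin',out)
```

```text
10 [-2.6  1.2 15.2] [ 0.41  1.29 -0.1 ] -110.5 22.7417
20 [-3.7 -0.5 14.5] [-0.01  1.27 -0.12] -120.5 23.1167
30 [-2.9 -0.9 15. ] [-0.29  1.24 -0.06] -130.5 23.4917
40 [-3.8 -2.1 14.5] [-0.54  1.32 -0.05] -140.5 23.8667
50 [-3.4 -1.1 15.4] [-0.78  1.48 -0.09] -150.5 24.2417
60 [-3.3 -1.8 16.8] [-0.91  1.66 -0.04] -160.5 24.6167
70 [-5.1 -2.2 15.7] [-0.77  1.88 -0.07] -170.5 24.9917
80 [-5.1 -1.8 16.7] [-0.63  2.12 -0.07] 179.5 25.3667
90 [-5.9 -2.1 18. ] [-0.51  2.22 -0.08] 169.5 25.7417
91 [-6.4 -2.1 18.1] [-0.42  2.27  0.19] 168.6 26.0417
[ 0.50243218 -0.26558873  0.08312887] [-6.61339468 -0.99086458 18.33677203] 29.97159630060196
```

View pics/fin.png

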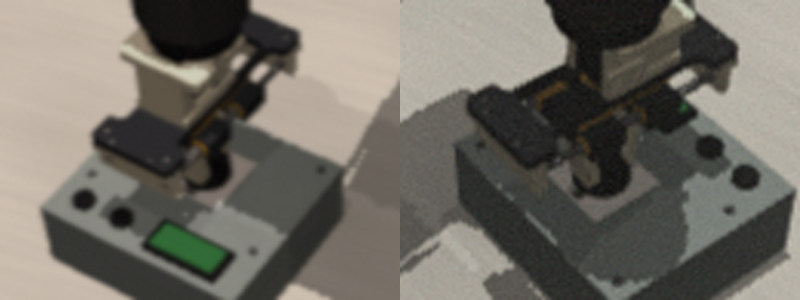

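The plug's flange sits on the lip at about (210,170) in the left crop and (600,175) in the right. The bar is still in the fingers and the tool has turned 91°. The push is 18 N and the grip 30 N. I'm handing it in.

```bash
python3 -c "
from h import *
print(robot.read_t()); print(robot.job_done())"
```

```text
26.4417
the job is handed in; nothing more can be done
None
```

I opened the top drawer, fitted the lugged plug in the bayonet socket, pressed it home and turned it about 91° clockwise. I then handed the job in at 26.4 s, still gripping it (30 N grip, 18 N push). The hand-in returned no verdict, and I worked out plunger depth and rotor turn from arm pose and force, because I couldn't read those joints.

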